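Seat the cap, mesh the gear on its splined shaft and hold it home

ROBOT

A 7-joint arm with a two-finger parallel gripper is mounted at the origin on the work surface. World frame = base frame: x ahead of the robot, y to its left, z up, the work surface at z = 0. Lengths are in m, angles in rad, forces in N, time in s.
With the tool pointing down it reaches from about 0.4 to 0.9 m from the base axis. Payload 5.5 kg.
Tool frame: the origin (TCP) lies at the very end of the fingers, on their centre line; the grasp point (between the pads) lies 19 mm behind it (robot.grasp_offset is the z of the grasp point in the tool frame, in m); z points along the fingers, y is the line along which they close (so a half turn about z gives the same grasp; the last joint's range is limited). The gripper opens to 85 mm and grips with 20 to 120 N. Pads are 22 mm wide; open, the fingers measure 114 mm over their backs; the gripper's body (76 mm by 85 mm) begins 54 mm behind the grasp point. The pads swing forward as they close: fully open they stand 13 mm farther back than shut.
Start: joints at [1.446, 0.501, -0.427, 1.55, 0.221, 1.138, -0.21], TCP at [0.246, -0.602, 0.231] pointing down, gripper open.
Joint ranges: [-2.88, 2.88], [-0.31, 2.03], [-1.54, 1.56], [0.2, 2.42], [-1.41, 4.55], [0.19, 2.02], [-2.57, 2.57]. Speed limits (rad/s): [2.57, 2.57, 3.14, 3.14, 3.14, 3.14, 3.14].

INTERFACE

Orientations are given as a unit quaternion [w, x, y, z].
In Python, from rig import robot gives the robot as it stands.
- The arm moves only by the tool apply_moves, never from a script. Its argument "deltas" is a list that holds one entry, the list of rows, each a list of 7 numbers: the turn, a rotation vector about the tool's x, y, z in degrees, then the shift along the tool's x, y, z in m, then the closure, from -1 (fully open) to 1 (shut). A call has 1 to 8 rows; each row is the pose to reach, as a shift and turn from the pose commanded when the call began, along the tool's axes at that moment; what a row does not reach only later rows make up. A row lasts 1/10 s, in which the tool goes at most 50 mm and 8.59 degrees, less where a joint would pass 70% of its speed; a pose out of reach is approached as far as the arm can. A call with a gripper value outside its range is refused whole. The fingers move at their own pace and stop on an object; the grip force is fixed at half the most. Time passes only in rows, so rows that repeat a pose let the fingers close. It gives the time, the measured TCP pose, the force and the opening at its end, in the units of the state.
- robot.state(): the state, without advancing time (a new reading comes with each control period).
- robot.read_camera(name): name is "side" or "top"; returns a dict with "pixels" (420x560x3 uint8, blue, green, red), "z_map" (420x560 float32, m along the optical axis (not along the pixel's ray), 0 where there is no reading), "camera_matrix" (3x3 intrinsics, pixels), "k1" (the pictures are not rectified: a ray, as slopes to the right and down, at radius r is drawn at 1 + k1 r^2 times it, then the intrinsics apply), "extrinsics" (4x4, takes a point from camera to world coordinates). Camera axes: x right, y up, looking along -z (the intrinsics and any distortion apply to the point x, -y, -z); pixel columns grow to the right and rows downward; lengths in m; the calibration is good to about 2 mm. A picture is of the moment at which its call begins.
- robot.finish_job(): hands the job in, once; it reports no verdict.
The state is a dict: "t": time; "q": joint angles; "dq": joint speeds; "effort": joint torques, N m; "position": TCP position; "orientation": TCP orientation; "force": force on the tool from outside, world axes, zero at the start; "moment": the same for the moment, N m; "finger_gap": opening from 0.0 (shut) to 1.0 (fully open).
Only numpy, scipy, OpenCV 4.12 (cv2) and the standard library are available. Lean on these libraries where they do the work, as an engineer would, in place of code of your own. Each camera call takes 0.05 s, during which the arm holds its last target. There are 200 camera calls.

TASK

The gearbox on the bench is being put together. First press the small flanged cap on its cover all the way down, until its flange lies on the cover; then take the large gear with the square hub, turn it until the slots in its bore line up with the four ribs of the upright shaft, slide it down the shaft and press it fully home against the spring collar, and finish while still holding it pressed down there (let go and the spring lifts it again). Leave the other gear, tools and parts on the bench where they lie.

Things in the scene. Friction and masses are not known exactly. Their poses are not given: they have to be found in the camera images.
- gearbox: Grey gearbox, fixed to the bench; flat aluminium cover 160 x 140 mm, its top 70 mm above the bench. A grey motor (74 mm diameter, black terminal box up to 87 mm above the bench) lies along its +x side, to 175 mm from the origin. Origin on the bench straight below the shaft, which stands in the middle of the cover; the cap is on the -y side of the shaft.
- shaft_tip (a point): Top centre of the upright steel shaft, 44 mm above the cover (114 mm above the bench). Round core 18 mm in diameter, coned over the top 6 mm; four ribs 6 mm wide reach 14 mm from the axis and end 7 mm below the tip. z is up; the ribs lie along +x, -x, +y, -y of this frame. The shaft can turn about its axis against 0.25 N m of friction and starts at any angle.
- collar (a joint): Dark steel ring (42 mm outside) around the foot of the shaft, on a spring; the gear comes to rest on it. Value in m: 0 = up (its top 14 mm above the cover), 0.008 = fully down on its stop (its top 6 mm above the cover). The spring pushes up with 4.8 N at 0 and 14.4 N at 0.008, so the gear's own weight does not push it down.
- cap (a joint): How far the cap is pushed in, m: 0 = farthest out, 0.009 = fully home, with its flange on the cover. Starts at 0 to 0.003. It slides stiffly (about 6 N, more when pushed fast) and stays where it is left. A gear cannot come home over a cap that stands out.
- cap_top (a point): Centre of the top of the cap: a black flange, 22 mm in diameter and 3 mm thick, on a 16 mm steel stem that goes into the cover, 45 mm from the shaft's axis in the gearbox's -y direction. It stands 9 to 12 mm above the cover at the start and 3 mm above it when home. The gear, when fitted, covers it.
- gear_center (a point): Centre of the large gear, half-way up: loose, aluminium, about 0.35 kg, lying flat, hub up. Toothed disc 104 mm in diameter, 14 mm thick; on it a square hub 44 x 44 mm rising to 46 mm above the underside, so this point is 23 mm above the underside. The hub's flats face +x, -x, +y, -y of this frame (z up). Fully home, this point is 15 mm below shaft_tip; on the raised collar, 7 mm below.
- gear_bore (a point): Centre of the large gear's bore at its underside; same axes as gear_center, 23 mm below it. The bore goes right through: 20 mm between four inner teeth at 45 degrees to the flats; between them four slots 8 mm wide reach 15 mm from the axis, along x and y. It fits the shaft in four positions, 90 degrees apart, with 1 mm of play all round (5 degrees of turn).
- small_gear: Bystander: smaller aluminium gear, 73 mm in diameter, with a round hub and a plain round bore, 32 mm tall; origin under its centre.
- bolt: Bystander: steel hex bolt lying down, 63 mm long, 19 mm across the head; origin below the free end of its thread, the bolt lies along its +x.
- nut: Bystander: steel hex nut, 24 mm wide, 13 mm high; origin under its centre.
- washer: Bystander: steel washer, 34 mm in diameter, 5 mm thick; origin under its centre.
- screwdriver: Bystander: screwdriver lying on the bench, along its x axis.
- wrench: Bystander: steel wrench lying on the bench, along its x axis.
- grease: Bystander: white jar with a black cap, 64 mm in diameter, 75 mm tall; origin under its centre.
Things that resemble listed ones, but are neither listed nor needed, are in the scene too. What is shaped like the part that bears gear_center but green is not meant.

How it is judged:
On the way:
1. the cap is pressed home while the gear is still off the shaft (value of joint cap above 0.0075 m and horizontal distance between gear_center and shaft_tip above 0.08 m), for 0.1 s.
At the end, for the whole second after the job is handed in: The cap is within 1.5 mm of home; the gear is upright (within 4.5 degrees) and meshed on the shaft (within 4 mm of its axis), its centre at least 12 mm below the shaft's tip; the collar is held down by at least 6 of its 8 mm; and the robot is still holding the gear (more than 2 N of contact) (value of joint cap above 0.0075 m and value of joint collar above 0.006 m and horizontal distance between gear_center and shaft_tip below 0.004 m and z of gear_center in the frame of shaft_tip below -0.012 m and angle between gear_center's own z axis and vertical below 0.08 rad and contact force between any of the fingers, the arm and gear above 2 N); the arm keeps its last pose, push and grip.
It fails at once if another part or tool on the bench is moved by more than 30 mm (distance of any of small_gear, bolt, nut, washer, screwdriver, wrench, grease from where it was at the start of the episode above 0.03 m).
It also fails if it takes over 56 s, if anything falls off the work surface, if the arm or the gripper's body presses on something with over 40 N, if the wrist force passes 120 N, or if a joint passes its speed limit or range.

## Working session

There is one attempt and no reset: what is moved stays moved. The work goes in short steps, Python scripts to look and compute and a tool call to move; the robot and the scene stay as the last step left them, time stands still between calls to the robot, and variables do not carry over. Pictures are saved under pics/ and viewed, on a budget of 10 in all, crops included, one or two more only if the job needs it, and the job is handed in when it is done.

Besides the shell and the picture viewer there is one more tool, called after "Call:" by a JSON object that holds its "op" and its "data", one argument or row to a line. apply_moves: Moves the arm, as the interface text tells. Its arguments: {"type":"object","properties":{"deltas":{"type":"array","items":{"type":"array","items":{"type":"array","items":{"type":"number"}}}}},"required":["deltas"]}

```bash
mkdir -p pics; ls; cat > h.py <<'E'
import numpy as np, cv2
from rig import robot
def und(c,u,v):
    K=c["camera_matrix"]; x=(np.asarray(u,float)-K[0,2])/K[0,0]; y=(np.asarray(v,float)-K[1,2])/K[1,1]
    a,b=x.copy(),y.copy()
    for _ in range(20):
        s=1+c["k1"]*(a*a+b*b); a=x/s; b=y/s
    return a,b
def pts(c):  # world points for all pixels from z_map
    z=c["z_map"]; h,w=z.shape; u,v=np.meshgrid(np.arange(w),np.arange(h)); a,b=und(c,u,v)
    P=np.stack([a*z,-b*z,-z,np.ones_like(z)],-1); return (P@np.asarray(c["extrinsics"]).T)[...,:3]
def onplane(c,u,v,h):
    a,b=und(c,u,v); E=np.asarray(c["extrinsics"]); d=np.stack([a,-b,-np.ones_like(a)],-1)@E[:3,:3].T; o=E[:3,3]
    return o+d*((h-o[2])/d[...,2])[...,None]
def proj(c,P):
    E=np.asarray(c["extrinsics"]); p=(np.asarray(P)-E[:3,3])@E[:3,:3]; a=p[...,0]/-p[...,2]; b=-p[...,1]/-p[...,2]
    s=1+c["k1"]*(a*a+b*b); K=c["camera_matrix"]; return np.stack([a*s*K[0,0]+K[0,2],b*s*K[1,1]+K[1,2]],-1)
E
python3 - <<'E'
from h import *
for n in("top","side"):
    c=robot.read_camera(n); cv2.imwrite(f"pics/{n}0.png",c["pixels"]); np.savez(n+"0.npz",**c)
    print(n,c["camera_matrix"],c["k1"],c["extrinsics"])
print(robot.state(),robot.grasp_offset)
E
```

```text
pics
top [[462.37812535   0.         274.71629296]
 [  0.         462.37812535 207.86171448]
 [  0.           0.           1.        ]] -0.06786483518618583 [[-0.02648211  0.98828446 -0.15030811  0.36649597]
 [-0.99962075 -0.02504414  0.01145208  0.0327076 ]
 [ 0.00755358  0.15055438  0.98857287  1.25389789]
 [ 0.          0.          0.          1.        ]]
side [[443.44842218   0.         272.65974095]
 [  0.         443.44842218 200.80597266]
 [  0.           0.           1.        ]] 0.005492282283018727 [[-0.8583127   0.39013866 -0.33330337  0.09956597]
 [-0.5129561  -0.66913394  0.5377135   0.72872815]
 [-0.01324177  0.63249633  0.77445016  1.13163918]
 [ 0.          0.          0.          1.        ]]
{'t': 0.1, 'q': array([ 1.44621912,  0.50173771, -0.42680654,  1.5513433 ,  0.22079127,
        1.1383268 , -0.21030498]), 'dq': array([ 4.52852959e-05, -1.44078264e-03, -2.14303546e-05, -2.96183788e-03,
       -2.36270652e-04,  6.07004457e-04,  8.46356448e-04]), 'effort': array([-1.13466827e-02, -5.70814884e+01, -5.83870232e+00, -2.81751484e+01,
        1.04512842e-02,  5.55562277e-03, -2.70775402e-06]), 'position': array([ 0.24551014, -0.60116858,  0.23037416]), 'orientation': array([-8.70596284e-04,  9.81258333e-01,  1.92694854e-01, -1.40984446e-04]), 'force': array([ 0.03779633, -0.49832034, -0.0060191 ]), 'moment': array([-0.04856897,  0.05317099,  0.0320193 ]), 'finger_gap': 1.0039831916840105} -0.0187
```

View pics/top0.png

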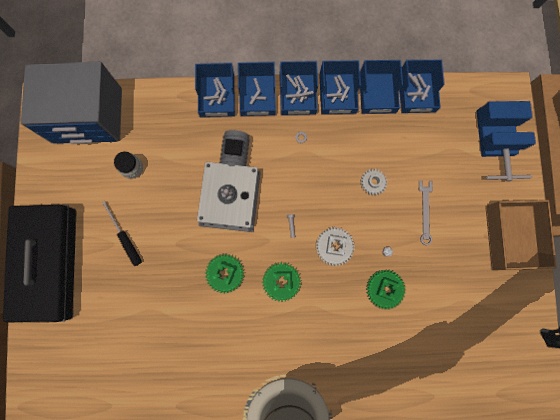

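View pics/side0.png

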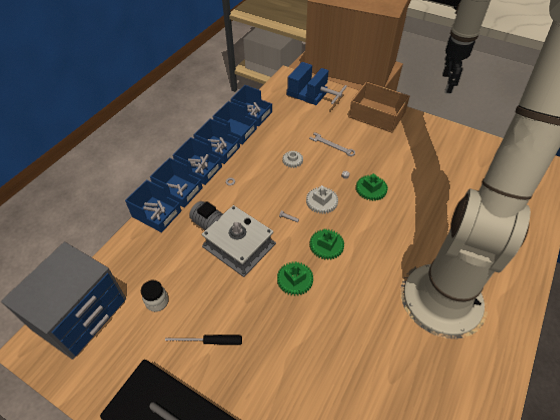

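Candidates for the gear, as top / side pixels:
- Silver gear with square hub at (336,246) / (322,198). This is the one.
- Green look-alikes at top (225,273), (282,282) and (386,289). Rejected by colour.
- Small gear with round hub at top (374,182). Rejected.

The cap is the black disc at top (244,195) / side (248,221). The shaft is at top (228,194) / side (237,231). Next: one close crop and the measurements.

```bash
python3 - <<'E'
from h import *
T=dict(np.load("top0.npz")); S=dict(np.load("side0.npz"))
def crop(c,u,v,r,s=400): return cv2.resize(c["pixels"][v-r:v+r,u-r:u+r],(s,s),interpolation=cv2.INTER_CUBIC)
cv2.imwrite("pics/crop1.png",cv2.resize(np.vstack([np.hstack([crop(T,336,246,28),crop(T,236,194,36)]),np.hstack([crop(S,322,198,28),crop(S,240,232,36)])]),(600,600)))
for n,c,g,b in(("top",T,(336,246),(230,194)),("side",S,(322,198),(238,232))):
    P=pts(c); 
    def near(u,v,r):
        m=np.zeros(P.shape[:2],bool); m[v-r:v+r,u-r:u+r]=1; return m&(c["z_map"]>0)
    m=near(*g,30)
    print(n,"bench z",np.median(P[...,2][m&(P[...,2]<.006)]))
    for lo,hi in((.008,.024),(.036,.06)):
        k=m&(P[...,2]>lo)&(P[...,2]<hi); q=P[k]
        print("gear",lo,len(q),np.median(q,0),(q.min(0)+q.max(0))/2,q.max(0)-q.min(0), cv2.minAreaRect((q[:,:2]*1000).astype(np.float32)))
    m=near(*b,40)
    for lo,hi in((.06,.076),(.0765,.09),(.09,.13)):
        k=m&(P[...,2]>lo)&(P[...,2]<hi); q=P[k]
        print("box",lo,len(q),np.median(q,0),(q.min(0)+q.max(0))/2,q.max(0)-q.min(0),cv2.minAreaRect((q[:,:2]*1000).astype(np.float32)))
    dark=(c["pixels"].max(2)<50)&m
    nl,lab,st,ce=cv2.connectedComponentsWithStats(dark.astype(np.uint8))
    for i in range(1,nl):
        if st[i,4]>12: print("dark",st[i],ce[i],np.median(P[lab==i],0))
E
```

```text
top bench z -9.216087917640614e-05
gear 0.008 785 [ 0.44607157 -0.13719111  0.01385497] [ 0.44783434 -0.14056567  0.01594386] [0.10253205 0.10333892 0.01583186] ((447.79461669921875, -140.48748779296875), (102.8800048828125, 102.30342102050781), 69.380615234375)
gear 0.036 220 [ 0.44819198 -0.14047367  0.04553461] [ 0.44782757 -0.13942011  0.04466765] [0.04807626 0.04864267 0.0168972 ] ((448.03753662109375, -140.01431274414062), (44.45296859741211, 44.07865524291992), 79.98129272460938)
box 0.06 3192 [0.59258463 0.14068517 0.0698573 ] [0.59716078 0.14169011 0.06800902] [0.19591754 0.15821847 0.0159496 ] ((603.283203125, 140.32569885253906), (140.82589721679688, 192.05410766601562), 82.00663757324219)
box 0.0765 194 [0.58313878 0.13081598 0.08152149] [0.59821201 0.14484198 0.08288594] [0.18575458 0.14365876 0.01275845] ((605.1832275390625, 137.27133178710938), (132.17567443847656, 175.89739990234375), 77.89946746826172)
box 0.09 74 [0.58575691 0.14102554 0.10844603] [0.58674364 0.14173994 0.10347887] [0.02676128 0.02561202 0.02616537] ((587.2526245117188, 141.9051055908203), (23.91318
[... 1014 characters left out ...]
0.20402067 0.12365335 0.01326734] ((617.228271484375, 130.679443359375), (100.52800750732422, 226.28939819335938), 71.42274475097656)
box 0.09 65 [0.58513788 0.14860606 0.10502763] [0.5870132  0.14452583 0.10249237] [0.02709222 0.02704265 0.02446821] ((587.4989013671875, 144.7523193359375), (21.493574142456055, 23.510517120361328), 22.40945053100586)
dark [198 202  19  17 188] [206.14893617 209.79787234] [0.70520935 0.13144398 0.08376284]
dark [245 219   6   5  25] [247.4  220.96] [0.5783817  0.1013523  0.07851292]
dark [212 245   9   8  14] [216.78571429 248.        ] [0.62153743 0.20450083 0.03615897]
dark [223 252  11   8  14] [228.35714286 256.        ] [0.57421791 0.2116694  0.03803882]
```

View pics/crop1.png

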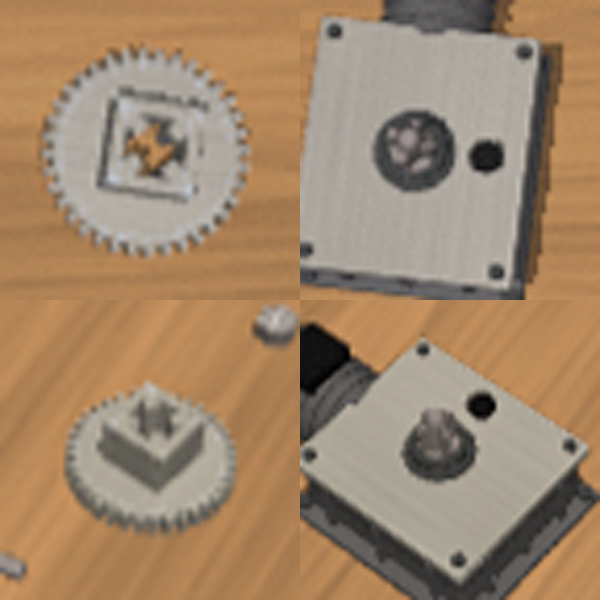

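The crop confirms the choice: a silver gear with a square hub (top-left and bottom-left panels), and the cap and shaft on the cover. Both views agree within about 4 mm:
- **Gear:** (0.448, -0.140), hub top 0.046, hub at about -10°.
- **Shaft:** (0.587, 0.143).
- **Cap:** (0.580, 0.099), top 0.079.

Moving toward the cap with the gripper closing.

Call:
{"op": "apply_moves", "data": {
  "deltas": [
    [[0,0,-58,0.287,-0.261,0,1],[0,0,-58,0.287,-0.261,0,1],[0,0,-58,0.287,-0.261,0,1],[0,0,-58,0.287,-0.261,0,1],[0,0,-58,0.287,-0.261,0,1],[0,0,-58,0.287,-0.261,0,1],[0,0,-58,0.287,-0.261,0,1],[0,0,-58,0.287,-0.261,0,1]]
  ]
}}

```text
t: 0.9
position: [0.4136, -0.2483, 0.2313]
orientation: [-0.0, 0.763, 0.646, 0.0]
force: [0.4, -1.4, 0.2]
finger_gap: 0.001
```

```bash
cat >> h.py <<'E'
def plan(p,yaw):
    from scipy.spatial.transform import Rotation as R
    s=robot.state(); q=s["orientation"]; A=R.from_quat([q[1],q[2],q[3],q[0]]).as_matrix()
    y=np.radians(yaw); B=np.array([[np.cos(y),np.sin(y),0],[np.sin(y),-np.cos(y),0],[0,0,-1]])
    print("t",round(s["t"],2),"pos",s["position"].round(4),"yaw",np.degrees(np.arctan2(A[1,0],A[0,0])).round(2),"F",s["force"].round(1),"gap",round(s["finger_gap"],3),"q7",s["q"][6].round(2))
    print("turn",np.degrees(R.from_matrix(A.T@B).as_rotvec()).round(2),"shift",(A.T@(np.array(p)-s["position"])).round(4))
E
python3 -c "
from h import *
plan((.58,.099,.1),80)"
```

```text
t 0.9 pos [ 0.4136 -0.2483  0.2313] yaw 80.54 F [ 0.4 -1.4  0.2] gap 0.001 q7 0.12
turn [-0.   -0.02  0.54] shift [0.3698 0.1071 0.1314]
```

Call:
{"op": "apply_moves", "data": {
  "deltas": [
    [[0,0,0,0.37,0.107,0.03,1],[0,0,0,0.37,0.107,0.03,1],[0,0,0,0.37,0.107,0.03,1],[0,0,0,0.37,0.107,0.03,1],[0,0,0,0.37,0.107,0.03,1],[0,0,0,0.37,0.107,0.03,1],[0,0,0,0.37,0.107,0.03,1],[0,0,0,0.37,0.107,0.03,1]]
  ]
}}

```text
t: 1.7
position: [0.5815, 0.0986, 0.2008]
orientation: [-0.001, 0.764, 0.645, 0.0]
force: [-0.2, -0.4, -0.3]
finger_gap: 0.001
```

Call:
{"op": "apply_moves", "data": {
  "deltas": [
    [[0,0,0,0,0,0,1],[0,0,0,0,0,0.05,1],[0,0,0,0,0,0.09,1],[0,0,0,0,0,0.1,1],[0,0,0,0,0,0.105,1],[0,0,0,0,0,0.105,1]]
  ]
}}

```text
t: 2.3
position: [0.5817, 0.0949, 0.0971]
orientation: [0.0, 0.765, 0.644, 0.0]
force: [0.4, 0.0, 0.6]
finger_gap: 0.002
```

```bash
python3 - <<'E'
from h import *
plan((.58,.099,.073),80)
a=robot.read_camera("side");b=robot.read_camera("top")
f=lambda c,u,v,r:cv2.resize(c["pixels"][v-r:v+r,u-r:u+r],(400,400),interpolation=cv2.INTER_CUBIC)
cv2.imwrite("pics/cap1.png",np.hstack([f(b,236,194,50),f(a,240,220,50)]))
E
```

```text
t 2.3 pos [0.5817 0.0949 0.0971] yaw 80.2 F [0.4 0.  0.6] gap 0.002 q7 -0.82
turn [ 0.04 -0.03  0.2 ] shift [ 0.0038 -0.0024  0.0241]
```

View pics/cap1.png

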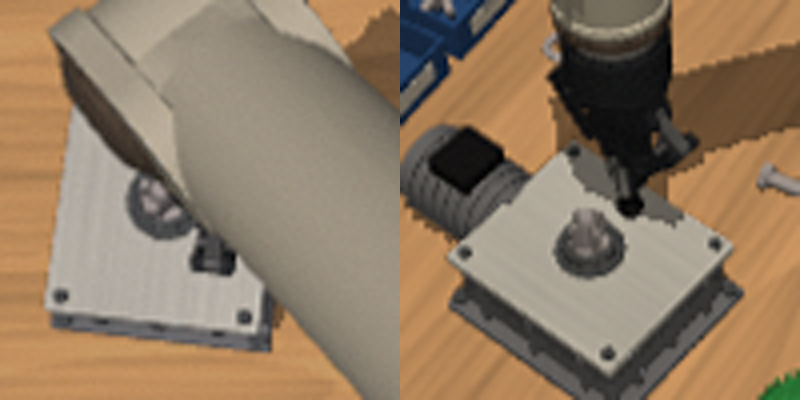

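The closed fingertips stand just above the cap (right panel about (628,205)), clear of the shaft. Now pressing it down slowly, with a small correction.

Call:
{"op": "apply_moves", "data": {
  "deltas": [
    [[0,0,0,0.004,-0.002,0.008,1],[0,0,0,0.004,-0.002,0.013,1],[0,0,0,0.004,-0.002,0.016,1],[0,0,0,0.004,-0.002,0.018,1],[0,0,0,0.004,-0.002,0.02,1],[0,0,0,0.004,-0.002,0.022,1],[0,0,0,0.004,-0.002,0.0235,1],[0,0,0,0.004,-0.002,0.0245,1]]
  ]
}}

```text
t: 3.2
position: [0.5797, 0.0993, 0.073]
orientation: [0.0, 0.765, 0.644, -0.0]
force: [-5.9, -2.6, 18.7]
finger_gap: 0.002
```

Call:
{"op": "apply_moves", "data": {
  "deltas": [
    [[0,0,0,0,0,0.001,1],[0,0,0,0,0,0.001,1],[0,0,0,0,0,0.001,1]]
  ]
}}

```text
t: 3.5
position: [0.5797, 0.0992, 0.073]
orientation: [0.001, 0.765, 0.644, -0.0]
force: [-7.3, -2.6, 18.3]
finger_gap: 0.003
```

Call:
{"op": "apply_moves", "data": {
  "deltas": [
    [[0,0,0,0,0,-0.03,1],[0,0,0,0,0,-0.08,0],[0,0,0,0,0,-0.1,-1],[0,0,0,0,0,-0.1,-1]]
  ]
}}

```text
t: 3.9
position: [0.5824, 0.1, 0.1746]
orientation: [0.002, 0.765, 0.644, 0.003]
force: [0.2, -0.3, -0.1]
finger_gap: 0.503
```

```bash
python3 -c "
from h import *
plan((.448,-.140,.12),80)"
```

```text
t 3.9 pos [0.5824 0.1    0.1746] yaw 80.22 F [ 0.2 -0.3 -0.1] gap 0.503 q7 -0.76
turn [ 0.38 -0.11  0.22] shift [-0.2594 -0.092   0.0535]
```

Call:
{"op": "apply_moves", "data": {
  "deltas": [
    [[0,0,0,-0.259,-0.092,0,-1],[0,0,0,-0.259,-0.092,0,-1],[0,0,0,-0.259,-0.092,0,-1],[0,0,0,-0.259,-0.092,0.02,-1],[0,0,0,-0.259,-0.092,0.05,-1],[0,0,0,-0.259,-0.092,0.05,-1],[0,0,0,-0.259,-0.092,0.05,-1],[0,0,0,-0.259,-0.092,0.05,-1]]
  ]
}}

```text
t: 4.7
position: [0.444, -0.1408, 0.1198]
orientation: [-0.001, 0.766, 0.643, -0.0]
force: [0.5, 0.7, -0.0]
finger_gap: 1.004
```

```bash
python3 - <<'E'
from h import *
plan((.448,-.140,.018),80)
a=robot.read_camera("side");b=robot.read_camera("top"); np.savez("top2.npz",**b); np.savez("side2.npz",**a)
P=pts(b); 
for c,P,(u,v),n in((b,pts(b),(244,195),"top"),(a,pts(a),(248,222),"side")):
    m=np.zeros(P.shape[:2],bool);m[v-12:v+12,u-10:u+10]=1
    k=m&(c["pixels"].max(2)<50); print(n,k.sum(),np.median(P[k],0), "cover",np.median(P[m&(c["pixels"].min(2)>140)],0))
f=lambda c,u,v,r:cv2.resize(c["pixels"][v-r:v+r,u-r:u+r],(400,400),interpolation=cv2.INTER_CUBIC)
cv2.imwrite("pics/two.png",np.hstack([f(b,228,194,18),f(a,236,231,18)]))
E
```

```text
t 4.7 pos [ 0.444  -0.1408  0.1198] yaw 80.09 F [ 0.5  0.7 -0. ] gap 1.004 q7 -0.31
turn [-0.11 -0.05  0.09] shift [0.0014 0.004  0.1018]
top 40 [0.57924393 0.09768141 0.07355125] cover [0.58714434 0.09742859 0.06999548]
side 27 [0.57753571 0.10029745 0.07236615] cover [0.57219575 0.09859616 0.06877586]
```

View pics/two.png

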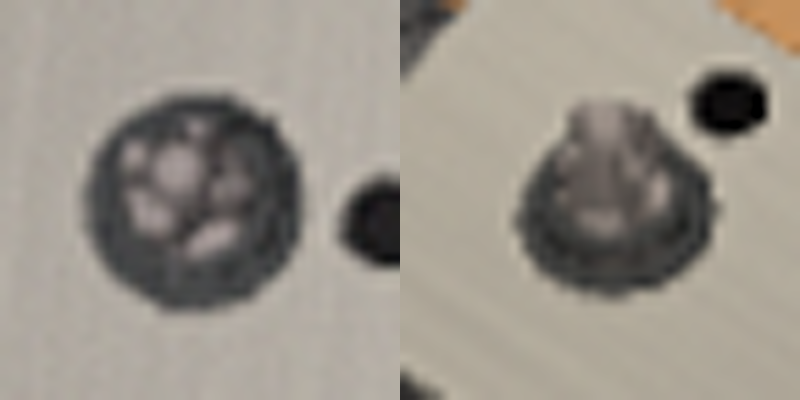

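The cap now stands about 3.5 mm above the cover in both views, so it is home. The left panel shows the shaft's rib tops around (183,173). I'll get the rib angle from the depth points while I descend on the gear.

Call:
{"op": "apply_moves", "data": {
  "deltas": [
    [[0,0,0.4,0.001,0.004,0.03,-1],[0,0,0.4,0.001,0.004,0.07,-1],[0,0,0.4,0.001,0.004,0.09,-1],[0,0,0.4,0.001,0.004,0.1,-1],[0,0,0.4,0.001,0.004,0.102,-1],[0,0,0.4,0.001,0.004,0.102,-1]]
  ]
}}

```text
t: 5.4
position: [0.4503, -0.1395, 0.0195]
orientation: [0.0, 0.767, 0.642, 0.0]
force: [-0.0, 0.0, 0.1]
finger_gap: 0.998
```

```bash
python3 - <<'E'
from h import *
plan((.448,-.140,.018),80)
for n in("top2","side2","top0","side0"):
    c=dict(np.load(n+".npz")); P=pts(c).reshape(-1,3)
    P=P[np.hypot(P[:,0]-.587,P[:,1]-.143)<.03]
    t=P[P[:,2]>.108]; print(n,"tip",len(t),t.mean(0).round(4))
    ctr=t.mean(0)[:2] 
    k=P[(P[:,2]>.088)&(P[:,2]<.1085)]; d=k[:,:2]-ctr; r=np.hypot(*d.T); a=np.degrees(np.arctan2(d[:,1],d[:,0]))
    o=(r>.009)&(r<.0165)
    i=np.argsort(a[o]); print(np.c_[a[o],r[o]*1000,k[o,2]*1000][i].round(0).astype(int).tolist())
    z=np.exp(4j*np.radians(a[o])).mean(); print("rib angle mod 90",np.degrees(np.angle(z))/4,abs(z))
E
```

```text
t 5.4 pos [ 0.4503 -0.1395  0.0195] yaw 79.9 F [-0.   0.   0.1] gap 0.998 q7 -0.48
turn [ 0.07 -0.01 -0.1 ] shift [-0.0009 -0.0022  0.0015]
top2 tip 38 [0.5863 0.1425 0.1116]
[[-123, 9, 95], [-121, 13, 103], [-117, 10, 106], [-112, 12, 106], [-111, 14, 95], [-104, 9, 108], [-104, 14, 99], [-101, 12, 107], [-97, 14, 104], [-53, 10, 93], [-36, 11, 106], [-34, 14, 91], [-33, 15, 98], [-30, 13, 106], [-20, 12, 107], [-13, 15, 102], [-4, 12, 100], [50, 16, 100], [53, 11, 104], [62, 13, 108], [71, 12, 104], [78, 13, 98], [148, 13, 102], [153, 13, 89], [160, 12, 104], [169, 13, 97], [170, 11, 101]]
rib angle mod 90 -23.2020918946575 0.7149120090539343
side2 tip 18 [0.5853 0.1463 0.112 ]
[[-114, 12, 97], [-113, 10, 103], [-111, 12, 91], [-105, 14, 98], [-102, 11, 104], [-97, 16, 98], [-86, 16, 101], [-29, 13, 106], [-20, 15, 105], [-16, 14, 102], [11, 10, 107], [40, 12, 104], [47, 12, 102], [47, 13, 97], [49, 9, 106], [58, 14, 96], [66, 11, 101], [68, 12, 92], [73, 11, 107], [77, 13, 100], [79, 9, 101], [148, 10, 90], [156, 10, 103], [162, 13, 100], [162, 12, 94], [164, 13, 104]]
rib angle m
[... 489 characters left out ...]
], [161, 12, 102], [171, 11, 100], [172, 13, 98]]
rib angle mod 90 -22.353266028189687 0.6595111141845507
side0 tip 14 [0.587  0.1455 0.1115]
[[-136, 9, 106], [-129, 11, 89], [-123, 13, 101], [-116, 13, 94], [-116, 13, 90], [-114, 11, 105], [-107, 15, 100], [-95, 14, 103], [-79, 9, 107], [-27, 11, 107], [-21, 14, 103], [-19, 14, 99], [50, 12, 95], [54, 13, 92], [54, 12, 106], [63, 10, 102], [67, 13, 105], [69, 11, 90], [70, 11, 99], [80, 9, 89], [81, 13, 98], [91, 9, 106], [91, 11, 98], [146, 9, 106], [150, 14, 101], [150, 12, 95], [157, 15, 91], [158, 11, 107], [159, 10, 100], [163, 13, 93], [166, 13, 97], [168, 13, 101], [171, 12, 105]]
rib angle mod 90 -22.057075124983225 0.68355257317784
```

Four independent estimates put the ribs at -22° mod 90, with the shaft axis at about (0.586, 0.143). The gear hub is at -10°. Closing on the hub.

Call:
{"op": "apply_moves", "data": {
  "deltas": [
    [[0,0,0,-0.001,-0.002,0.001,-1],[0,0,0,-0.001,-0.002,0.002,0.3],[0,0,0,-0.001,-0.002,0.002,1],[0,0,0,-0.001,-0.002,0.002,1],[0,0,0,-0.001,-0.002,0.002,1],[0,0,0,-0.001,-0.002,0.002,1],[0,0,0,-0.001,-0.002,0.002,1],[0,0,0,-0.001,-0.002,0.002,1]]
  ]
}}

```text
t: 6.2
position: [0.4475, -0.1411, 0.0175]
orientation: [0.001, 0.767, 0.641, 0.0]
force: [-2.1, 0.1, 6.0]
finger_gap: 0.506
```

Call:
{"op": "apply_moves", "data": {
  "deltas": [
    [[0,0,0,0,0,-0.02,1],[0,0,0,0,0,-0.06,1],[0,0,0,0,0,-0.1,1],[0,0,0,0,0,-0.14,1],[0,0,0,0,0,-0.15,1],[0,0,0,0,0,-0.15,1]]
  ]
}}

```text
t: 6.8
position: [0.4479, -0.1415, 0.168]
orientation: [0.002, 0.767, 0.641, 0.0]
force: [-0.7, -0.1, -3.5]
finger_gap: 0.503
```

```bash
python3 -c "
from h import *
plan((.586,.143,.168),68)"
```

```text
t 6.8 pos [ 0.4479 -0.1415  0.168 ] yaw 79.77 F [-0.7 -0.1 -3.5] gap 0.503 q7 -0.24
turn [ 0.18  0.08 11.77] shift [ 3.045e-01  8.540e-02 -3.000e-04]
```

Call:
{"op": "apply_moves", "data": {
  "deltas": [
    [[0,0,11.8,0.305,0.085,0,1],[0,0,11.8,0.305,0.085,0,1],[0,0,11.8,0.305,0.085,0,1],[0,0,11.8,0.305,0.085,0,1],[0,0,11.8,0.305,0.085,0,1],[0,0,11.8,0.305,0.085,0,1],[0,0,11.8,0.305,0.085,0,1],[0,0,11.8,0.305,0.085,0,1]]
  ]
}}

```text
t: 7.6
position: [0.5835, 0.1499, 0.1641]
orientation: [-0.002, 0.827, 0.562, -0.0]
force: [-0.7, 0.7, -2.4]
finger_gap: 0.506
```

```bash
python3 - <<'E'
from h import *
plan((.586,.143,.13),68)
a=robot.read_camera("side");b=robot.read_camera("top"); np.savez("top3.npz",**b); np.savez("side3.npz",**a)
for n,c in(("top",b),("side",a)):
    P=pts(c).reshape(-1,3); px=c["pixels"].reshape(-1,3).astype(int)
    k=(np.hypot(P[:,0]-.586,P[:,1]-.143)<.062)&(P[:,2]>.156)&(P[:,2]<.1695)&(px.min(1)>60)
    q=P[k]; x,y=q[:,0],q[:,1]; r=np.hypot(x-.586,y-.143)
    print(n,k.sum(),q.min(0),q.max(0))
f=lambda c,u,v,r:cv2.resize(c["pixels"][v-r:v+r,u-r:u+r],(400,400),interpolation=cv2.INTER_CUBIC)
cv2.imwrite("pics/over.png",np.hstack([f(b,225,180,60),f(a,240,200,60)]))
E
```

```text
t 7.6 pos [0.5835 0.1499 0.1641] yaw 68.4 F [-0.7  0.7 -2.4] gap 0.506 q7 -1.05
turn [-0.23 -0.09  0.4 ] shift [-0.0055  0.005   0.034 ]
top 23 [0.53610998 0.16528028 0.1560513 ] [0.57786924 0.19848944 0.16417559]
side 444 [0.53163046 0.1081494  0.15603242] [0.63506871 0.20357075 0.16947326]
```

View pics/over.png

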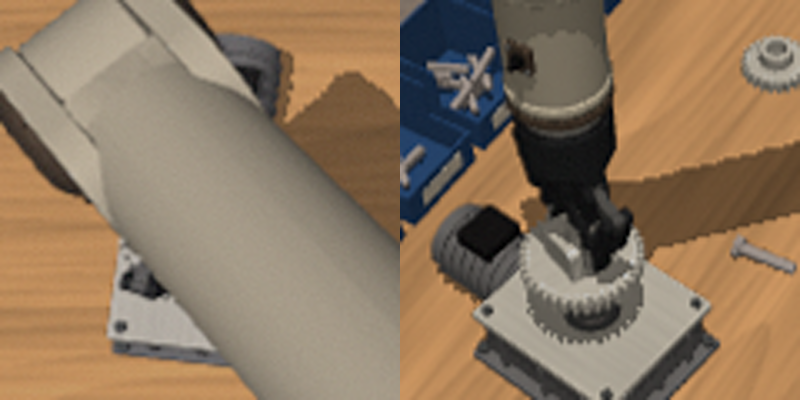

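The gear is held level over the shaft (right panel about (585,280)), and the arm is still settling. I'll let it settle, then fit the disc rim in the side view.

Call:
{"op": "apply_moves", "data": {
  "deltas": [
    [[0,0,0.4,0,0,0,1],[0,0,0.4,0,0,0,1],[0,0,0.4,0,0,0,1],[0,0,0.4,0,0,0,1]]
  ]
}}

```text
t: 8.1
position: [0.5848, 0.1434, 0.1669]
orientation: [0.0, 0.831, 0.556, 0.0]
force: [0.3, 0.9, -3.2]
finger_gap: 0.506
```

```bash
python3 - <<'E'
from h import *
from scipy.optimize import least_squares
plan((.586,.143,.13),68)
c=robot.read_camera("side"); p=robot.state()["position"]
P=pts(c); zt=p[2]-.0175+.014
m=(np.hypot(P[...,0]-p[0],P[...,1]-p[1])<.065)&(abs(P[...,2]-zt)<.006)
q=P[m]; print("disc top z",np.median(q[:,2]),"expect",zt,len(q))
d=q[:,:2]-p[:2]; a=np.arctan2(d[:,1],d[:,0]); e=[]
for b in np.arange(-np.pi,np.pi,np.pi/18):
    k=(a>=b)&(a<b+np.pi/18)
    if k.sum()>2:
        r=np.hypot(*d[k].T); j=r.argmax()
        if r[j]>.046: e.append(q[k][j,:2])
e=np.array(e); f=least_squares(lambda v:np.hypot(*(e-v).T)-.0515,p[:2],loss="soft_l1",f_scale=.001)
print(len(e),"disc centre",f.x,"minus tcp",f.x-p[:2],np.abs(f.fun).mean())
# hub top flats
h=P[(np.hypot(P[...,0]-p[0],P[...,1]-p[1])<.033)&(abs(P[...,2]-(p[2]-.0175+.046))<.003)&(c["pixels"].min(2)>90)]
print(len(h),h.min(0),h.max(0),cv2.minAreaRect((h[:,:2]*1000).astype(np.float32)))
E
```

```text
t 8.1 pos [0.5848 0.1434 0.1669] yaw 67.54 F [ 0.3  0.9 -3.2] gap 0.506 q7 -1.05
turn [ 0.03  0.02 -0.46] shift [0.0002 0.0012 0.0369]
disc top z 0.16192675911453303 expect 0.16351651459799166 463
26 disc centre [0.58476598 0.1467721 ] minus tcp [-1.73704017e-05  3.15123874e-03] 0.0007059720973052861
25 [0.57004973 0.15992307 0.19267674] [0.59958446 0.17284904 0.19692554] ((584.373779296875, 163.52296447753906), (12.003732681274414, 28.749847412109375), 64.75238037109375)
```

Gear and shaft differ by (1.4, -0.8) mm in the side view alone, and the top view with the TCP gives the same. Correcting and descending onto the shaft.

Call:
{"op": "apply_moves", "data": {
  "deltas": [
    [[0,0,-0.4,0,0.0016,0.01,1],[0,0,-0.4,0,0.0016,0.02,1],[0,0,-0.4,0,0.0016,0.03,1],[0,0,-0.4,0,0.0016,0.036,1],[0,0,-0.4,0,0.0016,0.039,1],[0,0,-0.4,0,0.0016,0.042,1],[0,0,-0.4,0,0.0016,0.044,1],[0,0,-0.4,0,0.0016,0.046,1]]
  ]
}}

```text
t: 8.95
position: [0.5871, 0.1429, 0.1211]
orientation: [0.001, 0.829, 0.559, 0.0]
force: [0.6, -3.7, -0.2]
finger_gap: 0.508
```

```bash
python3 -c "
from h import *
plan((.586,.1427,.0935),68)"
```

```text
t 8.95 pos [0.5871 0.1429 0.1211] yaw 67.97 F [ 0.6 -3.7 -0.2] gap 0.508 q7 -1.08
turn [ 0.1   0.02 -0.03] shift [-0.0005 -0.001   0.0276]
```

Call:
{"op": "apply_moves", "data": {
  "deltas": [
    [[0,0,0,0,0,0.002,1],[0,0,0,0,0,0.004,1],[0,0,0,0,0,0.006,1],[0,0,0,0,0,0.008,1],[0,0,0,0,0,0.01,1],[0,0,0,0,0,0.01,1]]
  ]
}}

```text
t: 9.55
position: [0.5868, 0.1426, 0.1107]
orientation: [0.001, 0.829, 0.559, 0.0]
force: [2.4, -5.0, -2.5]
finger_gap: 0.507
```

```bash
python3 -c "
from h import *
plan((.586,.1427,.0935),68)
print(robot.state()['moment'])"
```

```text
t 9.55 pos [0.5868 0.1426 0.1107] yaw 67.96 F [ 2.4 -5.  -2.5] gap 0.507 q7 -1.09
turn [ 0.07  0.05 -0.04] shift [-0.0002 -0.0008  0.0172]
[-1.14614025 -0.58718955  0.03728922]
```

Meshed: the underside is about 14 mm below the rib tops, with no vertical load and a small side force. Easing sideways and pressing down onto the collar.

Call:
{"op": "apply_moves", "data": {
  "deltas": [
    [[0,0,0,-0.0007,0.0008,0.003,1],[0,0,0,-0.0007,0.0008,0.006,1],[0,0,0,-0.0007,0.0008,0.009,1],[0,0,0,-0.0007,0.0008,0.011,1],[0,0,0,-0.0007,0.0008,0.013,1],[0,0,0,-0.0007,0.0008,0.015,1],[0,0,0,-0.0007,0.0008,0.017,1],[0,0,0,-0.0007,0.0008,0.018,1]]
  ]
}}

```text
t: 10.35
position: [0.587, 0.1425, 0.0944]
orientation: [0.001, 0.829, 0.559, -0.0]
force: [-3.8, -7.1, 15.3]
finger_gap: 0.503
```

Call:
{"op": "apply_moves", "data": {
  "deltas": [
    [[0,0,0,0,0,0.0005,1],[0,0,0,0,0,0.0005,1],[0,0,0,0,0,0.0005,1]]
  ]
}}

```text
t: 10.65
position: [0.587, 0.1425, 0.0941]
orientation: [0.001, 0.829, 0.559, -0.0]
force: [-3.7, -6.9, 14.5]
finger_gap: 0.506
```

Call:
{"op": "apply_moves", "data": {
  "deltas": [
    [[0,0,0,0,0,0.001,1],[0,0,0,0,0,0.002,1],[0,0,0,0,0,0.002,1],[0,0,0,0,0,0.002,1]]
  ]
}}

```text
t: 11.05
position: [0.587, 0.1425, 0.0935]
orientation: [0.001, 0.829, 0.559, -0.0]
force: [-7.6, -9.6, 25.7]
finger_gap: 0.5
```

```bash
python3 - <<'E'
from h import *
plan((.586,.1427,.0935),68)
c=robot.read_camera("side"); P=pts(c); p=robot.state()["position"]
R=np.hypot(P[...,0]-p[0],P[...,1]-.145)
m=(R<.045)&(R>.034)&(P[...,2]>.08)&(P[...,2]<.1); q=P[m]; print("disc top z",np.median(q[:,2]),"expect home .090 (side cam reads ~1.3 low)",len(q))
A=np.c_[q[:,:2]-q[:,:2].mean(0),np.ones(len(q))]; print("tilt",np.linalg.lstsq(A,q[:,2],rcond=None)[0])
cov=P[(abs(P[...,2]-.069)<.004)&(np.hypot(P[...,0]-.587,P[...,1]-.143)<.08)]; print("cover",np.median(cov[:,2]))
cv2.imwrite("pics/fin.png",cv2.resize(c["pixels"][160:280,180:300],(600,600),interpolation=cv2.INTER_CUBIC))
E
```

```text
t 11.05 pos [0.587  0.1425 0.0935] yaw 68.0 F [-7.6 -9.6 25.7] gap 0.5 q7 -1.1
turn [ 0.11  0.1  -0.  ] shift [-0.0002 -0.001  -0.    ]
disc top z 0.08895142239250953 expect home .090 (side cam reads ~1.3 low) 170
tilt [-0.00405255  0.00290352  0.08877614]
cover 0.06871297347929506
```

View pics/fin.png

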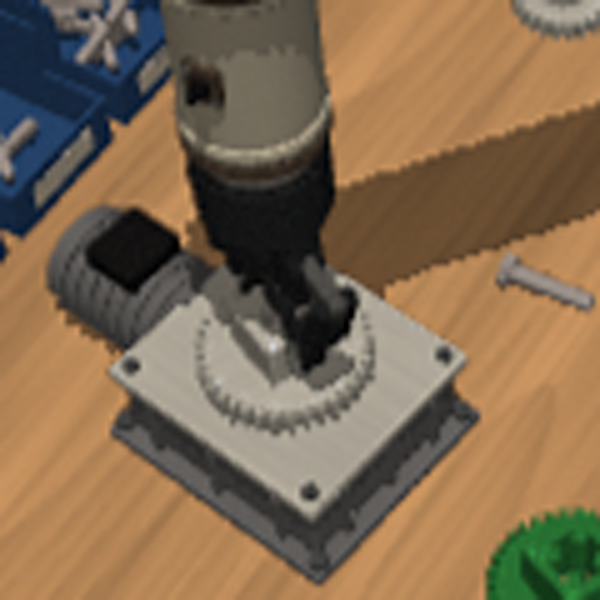

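The gear lies flat and low on the cover (about (285,365)) and is still gripped. Its disc top is 20.2 mm above the cover (home is 20.0), the tilt is about 0.3°, and the steep rise to 25.7 N shows the collar is on its stop. Handing in.

```bash
python3 -c "
from rig import robot
print(robot.finish_job()); s=robot.state(); print(s['t'],s['position'],s['force'])"
```

```text
the job is handed in; nothing more can be done
None
the job is handed in; nothing more can be done
```

The job is handed in, at about 11 s of the 56 s allowed. The cap is pressed home and the large gear is meshed on the shaft, held down against the spring collar. The hand-in gives no verdict, and the state could not be read afterwards, so the checks below are from just before it.

- **Cap:** I pressed it with closed fingers while the gear was still on the bench. Its top then read about 3.5 mm above the cover in both cameras, against 3 mm when home.
- **Gear:** I gripped the silver square-hubbed gear and turned it 12° to the ribs, measured at -22° in four depth images. It slid down with little resistance.
- **Final position:** The disc top is 20.2 mm above the cover (20.0 is fully home), with about 0.3° of tilt. The TCP is within about 1 mm of the measured shaft axis.
- **Hold:** The arm is still pressing with about 26 N down. That is above the collar spring's 14.4 N, and it rose steeply at the end, as it would on the stop.

**Disagreements:** The side camera read about 1.3 mm low in height and 2–3 mm off in y compared with the top camera. I allowed for this by comparing gear and shaft within the same view. A side force of about 12 N remained at the end.

I did not measure the other parts at the end. The arm did not go down near any of them, and those in the final picture looked undisturbed.

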